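# Slide the hot phone into the pedal-lid cooling box

## Task

Press the cooling box's pedal right down to raise the lid and shift it sideways under its catch so that it stays down, then slide the hot phone flat across the heating plate and into the box; do not lift it up. Then free the pedal from the catch and ease it back up so that the lid comes down gently (about two seconds, never let it slam) and is fully shut over the phone, with the pedal all the way up. Work the lid by the pedal only, press nothing harder than about 50 N, and leave the other things on the bench alone.

Things in the scene. Friction and masses are not known exactly. Their poses are not given: they have to be found in the camera images.
- station: cooling box, grey plastic, fixed: 178 mm (its x) x 116 mm (its y), rim 92 mm above the bench, walls 3 mm, inner floor 172 x 110 mm. Origin: centre of its underside, on the bench; z up. Its place and yaw (up to 0.15 rad) vary. The lid is hinged along its +y rim, the heating plate stands beside its -y wall, the pedal sticks out of its -x face
- catch: the pedal's catch: dark steel hook-shaped bracket on the box's -x face, just box-ward of the tread. Origin and axes as the cooling box's; it spans x -158 to -89 mm, y +16 to +46 mm and up to 68 mm above the bench. The underside is 50 mm above the bench; open below towards -y, closed at the +y end
- box_floor (a point): centre of the cooling box's inner floor, 72 mm above the bench
- lid_panel: the box's flat aluminium lid, 178 x 116 x 12 mm; origin on the hinge line at the middle of the +y rim, 92 mm above the bench; shut, it covers the rim and reaches 104 mm above the bench. It is linked to the pedal: pedal pressed, lid up
- lid (a joint): lid angle: 0 shut, grows as it rises, 4.4 x the pedal angle; 1.5 with the pedal right down, about 1.2 with the pedal resting under the catch. Falls shut by weight and spring if the pedal is let go
- pedal (a joint): pedal angle: 0 up (spring-held), 0.34 rad at its hard stop right down. The pivot is in the box at x -75 mm, 55 mm above the bench, the tread 111 mm out from it, so the tread drops by about 36 mm. It takes about 5 N to start and 6 N at the bottom
- pedal_shift (a joint): sideways place of the pedal along the box's +y, 0 to 0.030 m; friction about 1.2 N, no spring; starts at 0 to 6 mm. Pedal up, the catch stops it at 10 mm. Pedal right down (within 0.04 rad of its stop), its 12 mm wide lever passes under the catch; from 20 mm on it is held there when let go, at about 0.28 rad. To free it, press right down again and shift it back below 8 mm
- tread_top (a point): centre of the upper face of the pedal's tread, at about x -185 mm of the box, 77 mm above the bench when up, 40 mm when right down. The tread is a black rubber-faced channel 40 mm long (box x), tilting 0.17 rad either way, with steel cheeks along both sides, 44 mm apart inside and 12 mm high: closed fingers fit between them and can press on the face and push sideways on a cheek
- preheater: fixed heating plate: blue case with a brass top plate, 196 mm (its x) x 130 mm (its y), top surface 95 mm above the bench (3 mm above the box rim); origin centre of its underside; it stands parallel to the cooling box at its -y side, 2 to 8 mm from the wall of the box
- phone_center (a point): centre of the dark opened phone that lies on the heating plate, 140 mm (its x) x 70 mm (its y) x 9 mm thick, about 190 g, long side along the gap to the box within 0.2 rad. Hot: slide it along +y of the box, pushing on its long side away from the box, over the rim; it then drops flat onto the box floor
- flux_tin: bystander: round aluminium tin, 64 mm across, 22 mm high; origin centre of its underside
- spare_phone: bystander: another phone, 150 x 72 x 9 mm, lying on the blue mat; origin centre of its underside
- driver: bystander: screwdriver lying on the bench on the +y side
- parts_tray: bystander: white plastic tray 120 x 160 x 35 mm on the +y side; origin centre of its underside

How it is judged (in metres and radians):
On the way, in this order (a step that is already met when the one before it is completed fails the run):
1. the pedal is shifted under its catch with the lid up (value of joint pedal_shift above 0.017 m and value of joint lid above 1.1 rad and contact force between the fingers and anything else below 0.5 N), for 0.2 s.
2. the phone lies in the box while the lid is up (value of joint lid above 1 rad and z of phone_center in the frame of box_floor below 0.012 m and horizontal distance between phone_center and box_floor below 0.04 m), for 0.2 s.
At the end, for the whole second after the job is handed in: The phone lies flat (within 0.12 rad), face up as it was, on the cooling box's floor (its centre within 40 mm of the floor's centre in plan and less than 12 mm above the floor); the lid is shut (below 0.06 rad) and at rest, the pedal is up (below 0.02 rad) and clear of the catch (shift below 12 mm) (value of joint lid below 0.06 rad and value of joint pedal below 0.02 rad and value of joint pedal_shift below 0.012 m and z of phone_center in the frame of box_floor between 0 and 0.012 m and horizontal distance between phone_center and box_floor below 0.04 m and angle between phone_center's own z axis and vertical below 0.12 rad and linear speed of lid_panel below 0.02 m/s); the robot touches nothing.
It fails at once if the lid slams (below 1 rad open it falls faster than 2 rad/s) (value of joint lid below 1 rad and velocity of joint lid below -2 rad/s).
It fails at once if the phone is lifted more than about 20 mm off the heating plate (height (world z) of phone_center above 0.12 m).
It fails at once if the robot works the lid directly (contact force between any of the fingers, the arm and lid_panel above 3 N).
It fails at once if the fingers press on anything with more than 60 N (contact force between the fingers and anything else above 60 N).
It fails at once if a bystander is moved by more than 20 mm (distance of any of flux_tin, spare_phone, driver, parts_tray from where it was at the start of the episode above 0.02 m).
It also fails if it takes over 72 s, if anything falls off the work surface, if the arm or the gripper's body presses on something with over 40 N, if the wrist force passes 120 N, or if a joint passes its speed limit or range.

## Robot

A 6-joint arm with a two-finger parallel gripper is mounted at the origin on the work surface. World frame = base frame: x ahead of the robot, y to its left, z up, the work surface at z = 0. Lengths are in mm, angles in rad, forces in N, time in s.
With the tool pointing down it reaches from about 400 to 925 mm from the base axis. Payload 12.5 kg.
Tool frame: the origin (TCP) lies on the centre line of the jaws, within the pads' length; the fingertips stand 14 mm ahead of it and the grasp point (between the pads) lies 5 mm behind it; z points along the fingers, x is the direction in which the jaws open and shut, and the axes are right-handed (so a half turn about z gives the same grasp; the last joint's range is limited). The gripper opens to 95 mm and grips with 3 to 60 N. Pads are 20 mm wide; open, the fingers measure 119 mm over their backs; the gripper's body (75 mm by 180 mm) begins 59 mm behind the grasp point.
Start: joints at [-1.22, 0.491, 1.559, -0, 1.092, -0.106], TCP at [275.698, -560.924, 228.661] pointing down, gripper open.
Joint ranges: [-3.1, 3.1], [-0.84, 2.19], [0.05, 2.79], [-1.13, 4.28], [0.06, 2.93], [-2.69, 2.69]. Speed limits (rad/s): [2.22, 2.22, 2.79, 3.14, 3.14, 3.14].

## Interface

Orientations are given as [roll, pitch, yaw] about the fixed x, y, z axes, in that order (R = Rz(yaw) Ry(pitch) Rx(roll)).
In Python, from cell import state, read_camera, job_done gives the robot as it stands.
- The arm moves only by the shell command python3 -m handwheel 'ROWS'. ROWS is JSON, a list of rows, each an object of numbers: "hand": the finger opening in m, from 0 to 0.0951; "x", "y", "z": the shift along the world's x, y, z in m; "spin": the turn about the world's z in units of 5 degrees (1.0 is 5 degrees). In form: [{"hand": .., "x": .., "y": .., "z": .., "spin": ..}, ...]. A call has 1 to 20 rows; each row is the pose to reach, as a shift and turn from the pose commanded when the call began; what a row does not reach only later rows make up. A row lasts 1/12 s, in which the tool goes at most 41.7 mm and 7.16 degrees, less where a joint would pass 70% of its speed; a pose out of reach is approached as far as the arm can. A call with a gripper value outside its range is refused whole. The fingers move at their own pace and stop on an object; the grip force is fixed at half the most. Time passes only in rows, so rows that repeat a pose let the fingers close. It gives the time, the measured TCP pose, the force and the opening at its end, in the units of the state.
- state(): the state, without advancing time (a new reading comes with each control period).
- read_camera(name): name is "side" or "top"; returns a dict with "img" (420x560x3 uint8, red, green, blue), "fx", "fy", "cx", "cy" (pixels), "D" ([k1, k2, p1, p2, k3] as OpenCV has them; the pictures are not rectified), "T" (4x4, takes a point from camera to world coordinates). Camera axes: x right, y down, z forward; pixel columns grow to the right and rows downward; lengths in mm; the calibration is good to about 2 mm. A picture is of the moment at which its call begins. There is no depth.
- job_done(): hands the job in, once; it reports no verdict.
The state is a dict: "t": time; "joints": joint angles; "qvel": joint speeds; "tau": joint torques, N m; "eef_pos": TCP position; "tcp_rot": TCP orientation; "ft_force": force on the tool from outside, world axes, zero at the start; "moment": the same for the moment, N m; "opening": opening from 0.0 (shut) to 1.0 (fully open).
Only numpy, scipy, OpenCV 4.12 (cv2) and the standard library are available. Lean on these libraries where they do the work, as an engineer would, in place of code of your own. Each camera call takes 0.05 s, during which the arm holds its last target. There are 200 camera calls.

## Working session

There is one attempt and no reset: what is moved stays moved. The work goes in short steps, Python scripts to look and compute and a shell command to move; the robot and the scene stay as the last step left them, time stands still between calls to the robot, and variables do not carry over. Pictures are saved under pics/ and viewed, about 8 in all and at most 12, crops included, and the job is handed in when it is done.

```bash
mkdir -p pics; python3 - <<'E'
from cell import *
import cv2
for n in("top","side"):
    c=read_camera(n); cv2.imwrite(f"pics/{n}0.png",c["img"][:,:,::-1]); print(n,c["fx"],c["fy"],c["cx"],c["cy"],c["D"],c["T"])
print(state())
E
```

```text
top 533.7411036537378 533.7411036537378 272.37920186107095 206.83794035482848 [-0.14707967  0.          0.          0.          0.        ] [[-1.45779306e-02 -9.91574108e-01  1.28717800e-01  3.46521818e+02]
 [-9.99883609e-01  1.50358847e-02  2.58674443e-03 -3.78609335e+00]
 [-4.50033480e-03 -1.28665109e-01 -9.91677890e-01  1.54013253e+03]
 [ 0.00000000e+00  0.00000000e+00  0.00000000e+00  1.00000000e+00]]
side 525.0676957473855 525.0676957473855 274.9389282740964 211.94846863625924 [0.04586491 0.         0.         0.         0.        ] [[-9.89571756e-01 -7.80235062e-02  1.21078789e-01  3.70475260e+02]
 [-1.43631746e-01  5.97807472e-01 -7.88667324e-01  1.08971491e+03]
 [-1.08472149e-02 -7.97833666e-01 -6.02780042e-01  9.31513539e+02]
 [ 0.00000000e+00  0.00000000e+00  0.00000000e+00  1.00000000e+00]]
{'t': 0.1, 'joints': array([-1.21958282e+00,  4.91524859e-01,  1.55940589e+00, -1.26803748e-05,
        1.09167742e+00, -1.05604173e-01]), 'qvel': array([-0.0008111 , -0.00072078, -0.00120626,  0.00236327,  0.00163799,
        0.00100325]), 'tau': array([ 3.41541447e-03, -6.13622618e+01, -2.58603877e+01,  6.94014737e-02,
        4.69718256e-02, -4.57315286e-05]), 'eef_pos': array([ 275.62914766, -560.7136503 ,  228.0982918 ]), 'tcp_rot': array([-3.14149679e+00,  1.01104867e-03, -1.11397274e+00]), 'ft_force': array([ 0.10862567, -0.54162493, -0.82707372]), 'moment': array([-0.00903009,  0.00757537,  0.02102858]), 'opening': 1.0033014253019459}
```

View pics/top0.png

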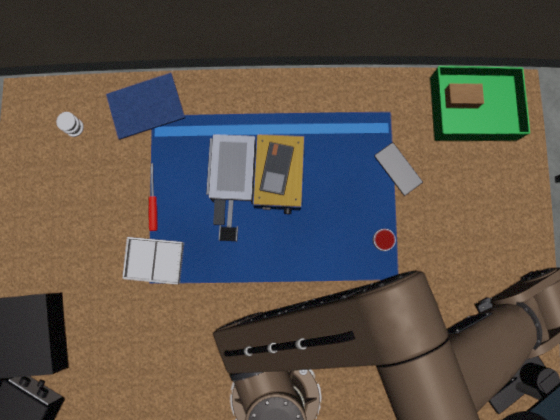

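View pics/side0.png

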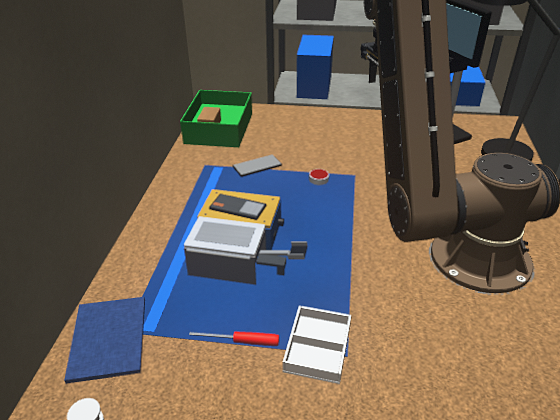

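The top view shows the lid at (232,167), the plate at (279,172), the phone at (277,168) and the tread at (229,234). The box axes are roughly aligned with the world axes. I'll zoom in to get corners.

```bash
python3 - <<'E'
import cv2
a=cv2.imread("pics/top0.png")[125:250,195:315]
b=cv2.imread("pics/side0.png")[180:290,180:320]
a=cv2.resize(a,None,fx=4.8,fy=4.8,interpolation=cv2.INTER_CUBIC)
cv2.imwrite("pics/c1.png",a)
E
```

```text
(no output)
```

View pics/c1.png

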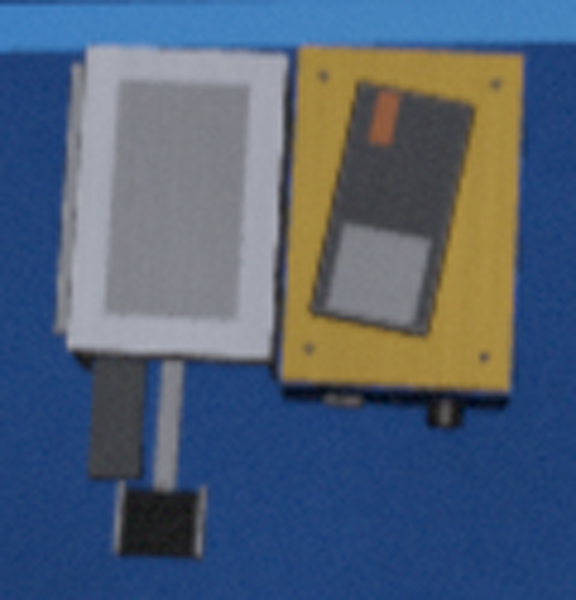

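The zoomed crop gives these corners: lid (88,46),(288,55),(274,360),(68,352); plate (300,46),(524,54),(511,390),(282,383); phone (358,83),(475,105),(428,333),(311,314); tread about (160,522).

```bash
cat >h.py <<'E'
import numpy as np,cv2
from cell import *
def px2w(c,p,z):
    K=np.array([[c["fx"],0,c["cx"]],[0,c["fy"],c["cy"]],[0,0,1]])
    u=cv2.undistortPoints(np.array(p,float).reshape(-1,1,2),K,np.array(c["D"]))[:,0]
    d=np.c_[u,np.ones(len(u))]@c["T"][:3,:3].T; o=c["T"][:3,3]
    return o+d*((z-o[2])/d[:,2])[:,None]
def w2px(c,P):
    K=np.array([[c["fx"],0,c["cx"]],[0,c["fy"],c["cy"]],[0,0,1]])
    T=np.linalg.inv(c["T"]); return cv2.projectPoints(np.array(P,float),cv2.Rodrigues(T[:3,:3])[0],T[:3,3],K,np.array(c["D"]))[0][:,0]
E
python3 - <<'E'
from h import *
c=read_camera("top")
for n,p,z in[("lid",[(88,46),(288,55),(274,360),(68,352)],104),("plate",[(300,46),(524,54),(511,390),(282,383)],95),("phone",[(358,83),(475,105),(428,333),(311,314)],104),("tread",[(122,490),(200,490),(198,556),(118,554)],77),("lever",[(160,362),(183,362),(176,490),(154,490)],70)]:
    w=px2w(c,(np.array(p)+.5)/4.8-.5+[195,125],z)[:,:2]
    e=np.linalg.norm(w-np.roll(w,-1,0),axis=1); d=w[0]+w[1]-w[2]-w[3]
    print(n,w.round(1).tolist(),"c",w.mean(0).round(1),"edges",e.round(1),"yaw",np.arctan2(d[1],d[0]).round(3))
E
```

```text
lid [[738.8, 162.0], [731.3, 46.3], [553.6, 55.9], [560.0, 173.0]] c [645.9 109.3] edges [116.  177.9 117.3 179.1] yaw -0.058
plate [[739.0, 39.6], [732.2, -90.4], [535.6, -78.4], [541.6, 51.9]] c [637.1 -19.3] edges [130.1 196.9 130.4 197.7] yaw -0.062
phone [[714.0, 6.1], [700.0, -60.9], [567.7, -31.6], [579.7, 34.7]] c [640.3 -12.9] edges [ 68.5 135.4  67.3 137.3] yaw -0.214
tread [[483.5, 145.2], [482.8, 100.3], [444.9, 101.7], [446.7, 147.6]] c [464.5 123.7] edges [44.9 37.9 45.9 36.9] yaw -0.051
lever [[558.4, 123.6], [558.2, 110.2], [483.7, 114.6], [483.8, 127.4]] c [521.  118.9] edges [13.4 74.6 12.7 74.6] yaw -0.055
```

```bash
python3 -m handwheel '[{"hand":0,"x":0.187,"y":0.684,"z":0,"spin":-5.93},{"hand":0,"x":0.187,"y":0.684,"z":0,"spin":-5.93},{"hand":0,"x":0.187,"y":0.684,"z":0,"spin":-5.93},{"hand":0,"x":0.187,"y":0.684,"z":0,"spin":-5.93},{"hand":0,"x":0.187,"y":0.684,"z":0,"spin":-5.93},{"hand":0,"x":0.187,"y":0.684,"z":0,"spin":-5.93},{"hand":0,"x":0.187,"y":0.684,"z":0,"spin":-5.93},{"hand":0,"x":0.187,"y":0.684,"z":0,"spin":-5.93},{"hand":0,"x":0.187,"y":0.684,"z":0,"spin":-5.93},{"hand":0,"x":0.187,"y":0.684,"z":0,"spin":-5.93},{"hand":0,"x":0.187,"y":0.684,"z":0,"spin":-5.93},{"hand":0,"x":0.187,"y":0.684,"z":0,"spin":-5.93},{"hand":0,"x":0.187,"y":0.684,"z":0,"spin":-5.93},{"hand":0,"x":0.187,"y":0.684,"z":-0.02,"spin":-5.93},{"hand":0,"x":0.187,"y":0.684,"z":-0.04,"spin":-5.93},{"hand":0,"x":0.187,"y":0.684,"z":-0.06,"spin":-5.93},{"hand":0,"x":0.187,"y":0.684,"z":-0.08,"spin":-5.93},{"hand":0,"x":0.187,"y":0.684,"z":-0.1,"spin":-5.93},{"hand":0,"x":0.187,"y":0.684,"z":-0.11,"spin":-5.93}]'
```

```text
t: 1.73
eef_pos: [461.7, 125.8, 114.7]
tcp_rot: [3.137, -0.001, -1.628]
ft_force: [-1.4, -0.7, -0.5]
opening: 0.005
```

```bash
python3 - <<'E'
from h import *
print(state()["eef_pos"])
a=read_camera("top")["img"][190:260,190:270,::-1];b=read_camera("side")["img"][215:295,230:330,::-1]
cv2.imwrite("pics/p2.png",np.hstack([cv2.resize(a,(400,350),interpolation=2),cv2.resize(b,(400,350),interpolation=2)]))
E
```

```text
[461.6739328  125.77661079 114.72828782]
```

View pics/p2.png

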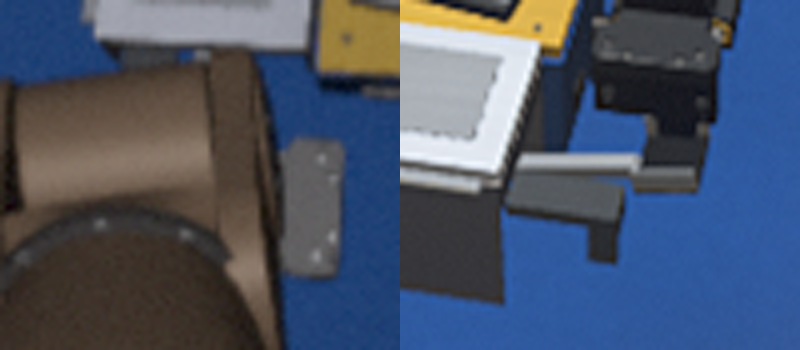

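```bash
python3 -m handwheel '[{"hand":0,"y":-0.001,"z":-0.008},{"hand":0,"y":-0.001,"z":-0.016},{"hand":0,"y":-0.001,"z":-0.02},{"hand":0,"y":-0.001,"z":-0.024},{"hand":0,"y":-0.001,"z":-0.028},{"hand":0,"y":-0.001,"z":-0.032},{"hand":0,"y":-0.001,"z":-0.036},{"hand":0,"y":-0.001,"z":-0.04},{"hand":0,"y":-0.001,"z":-0.044},{"hand":0,"y":-0.001,"z":-0.048},{"hand":0,"y":-0.001,"z":-0.05},{"hand":0,"y":-0.001,"z":-0.05}]'
```

```text
invalid input
```

```bash
python3 -m handwheel '[{"hand":0,"x":0,"y":-0.001,"z":-0.008,"spin":0},{"hand":0,"x":0,"y":-0.001,"z":-0.016,"spin":0},{"hand":0,"x":0,"y":-0.001,"z":-0.02,"spin":0},{"hand":0,"x":0,"y":-0.001,"z":-0.024,"spin":0},{"hand":0,"x":0,"y":-0.001,"z":-0.028,"spin":0},{"hand":0,"x":0,"y":-0.001,"z":-0.032,"spin":0},{"hand":0,"x":0,"y":-0.001,"z":-0.036,"spin":0},{"hand":0,"x":0,"y":-0.001,"z":-0.04,"spin":0},{"hand":0,"x":0,"y":-0.001,"z":-0.044,"spin":0},{"hand":0,"x":0,"y":-0.001,"z":-0.048,"spin":0},{"hand":0,"x":0,"y":-0.001,"z":-0.05,"spin":0},{"hand":0,"x":0,"y":-0.001,"z":-0.05,"spin":0}]'
```

```text
t: 2.83
eef_pos: [461.7, 121.8, 68.5]
tcp_rot: [3.14, -0.0, -1.632]
ft_force: [-5.1, -0.1, 7.3]
opening: 0.006
```

```bash
python3 -m handwheel '[{"hand":0,"x":0,"y":0,"z":-0.003,"spin":0},{"hand":0,"x":0,"y":0,"z":-0.006,"spin":0},{"hand":0,"x":0,"y":0,"z":-0.009,"spin":0},{"hand":0,"x":0,"y":0,"z":-0.011,"spin":0},{"hand":0,"x":0,"y":0,"z":-0.012,"spin":0},{"hand":0,"x":0,"y":0,"z":-0.012,"spin":0}]'
```

```text
t: 3.33
eef_pos: [462.4, 121.9, 56.8]
tcp_rot: [3.141, -0.0, -1.632]
ft_force: [-2.6, 0.5, 5.3]
opening: 0.007
```

```bash
python3 -m handwheel '[{"hand":0,"x":0,"y":0,"z":-0.001,"spin":0},{"hand":0,"x":0,"y":0,"z":-0.002,"spin":0},{"hand":0,"x":0,"y":0,"z":-0.003,"spin":0},{"hand":0,"x":0,"y":0,"z":-0.003,"spin":0}]'
```

```text
t: 3.67
eef_pos: [462.7, 121.9, 54.0]
tcp_rot: [-3.141, -0.0, -1.632]
ft_force: [-2.7, 0.0, 7.3]
opening: 0.002
```

```bash
python3 -m handwheel '[{"hand":0,"x":0,"y":0,"z":-0.001,"spin":0},{"hand":0,"x":0,"y":0,"z":-0.0015,"spin":0},{"hand":0,"x":0,"y":0,"z":-0.002,"spin":0},{"hand":0,"x":0,"y":0,"z":-0.002,"spin":0}]'
```

```text
t: 4.0
eef_pos: [462.9, 121.9, 52.6]
tcp_rot: [-3.14, 0.0, -1.632]
ft_force: [-3.6, -0.9, 14.5]
opening: 0.002
```

```bash
python3 -m handwheel '[{"hand":0,"x":0,"y":0.004,"z":0,"spin":0},{"hand":0,"x":0,"y":0.008,"z":0,"spin":0},{"hand":0,"x":0.001,"y":0.012,"z":0,"spin":0},{"hand":0,"x":0.001,"y":0.016,"z":0,"spin":0},{"hand":0,"x":0.001,"y":0.02,"z":0,"spin":0},{"hand":0,"x":0.0015,"y":0.024,"z":0,"spin":0},{"hand":0,"x":0.002,"y":0.028,"z":0,"spin":0},{"hand":0,"x":0.002,"y":0.03,"z":0,"spin":0},{"hand":0,"x":0.002,"y":0.03,"z":0,"spin":0}]'
```

```text
t: 4.75
eef_pos: [465.0, 152.1, 52.6]
tcp_rot: [-3.14, -0.0, -1.631]
ft_force: [-5.3, -4.5, 20.4]
opening: 0.008
```

```bash
python3 -m handwheel '[{"hand":0,"x":0,"y":0,"z":0.002,"spin":0},{"hand":0,"x":0,"y":0,"z":0.004,"spin":0},{"hand":0,"x":0,"y":0,"z":0.006,"spin":0},{"hand":0,"x":0,"y":0,"z":0.008,"spin":0},{"hand":0,"x":0,"y":0,"z":0.01,"spin":0},{"hand":0,"x":0,"y":0,"z":0.013,"spin":0},{"hand":0,"x":0,"y":0,"z":0.018,"spin":0},{"hand":0,"x":0,"y":0,"z":0.03,"spin":0},{"hand":0,"x":0,"y":0,"z":0.05,"spin":0},{"hand":0,"x":0,"y":0,"z":0.06,"spin":0},{"hand":0,"x":0,"y":0,"z":0.06,"spin":0}]'; python3 - <<'E'
from h import *
s=read_camera("side")["img"][:,:,::-1]; t=read_camera("top")["img"][120:250,180:320,::-1]
a=s[150:300,160:330]
cv2.imwrite("pics/p3.png",np.hstack([cv2.resize(t,(400,371),interpolation=2),cv2.resize(a,(400,371),interpolation=2)]))
E
```

```text
t: 5.67
eef_pos: [465.7, 152.3, 113.7]
tcp_rot: [-3.138, 0.001, -1.631]
ft_force: [-0.3, 0.5, -0.4]
opening: 0.004
```

View pics/p3.png

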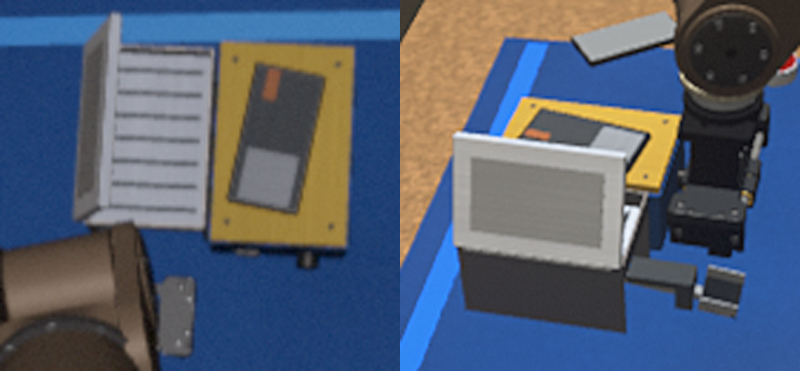

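The lid is up and the pedal is held under the catch. In the left half the phone is untouched on the plate. I'll move behind the phone with the fingers open along the box's x.

```bash
python3 -m handwheel '[{"hand":0,"x":0,"y":-0.02,"z":0.04,"spin":0},{"hand":0,"x":0,"y":-0.06,"z":0.08,"spin":0},{"hand":0.04,"x":0,"y":-0.1,"z":0.08,"spin":1.4},{"hand":0.095,"x":0.02,"y":-0.14,"z":0.08,"spin":2.8},{"hand":0.095,"x":0.04,"y":-0.17,"z":0.08,"spin":4.2},{"hand":0.095,"x":0.06,"y":-0.2,"z":0.08,"spin":5.6},{"hand":0.095,"x":0.09,"y":-0.233,"z":0.08,"spin":7},{"hand":0.095,"x":0.12,"y":-0.233,"z":0.08,"spin":8.4},{"hand":0.095,"x":0.15,"y":-0.233,"z":0.08,"spin":9.8},{"hand":0.095,"x":0.17,"y":-0.233,"z":0.08,"spin":11.2},{"hand":0.095,"x":0.17,"y":-0.233,"z":0.08,"spin":12.6},{"hand":0.095,"x":0.17,"y":-0.233,"z":0.08,"spin":14},{"hand":0.095,"x":0.17,"y":-0.233,"z":0.08,"spin":15.4},{"hand":0.095,"x":0.17,"y":-0.233,"z":0.07,"spin":16.8},{"hand":0.095,"x":0.17,"y":-0.233,"z":0.05,"spin":18},{"hand":0.095,"x":0.17,"y":-0.233,"z":0.04,"spin":18},{"hand":0.095,"x":0.17,"y":-0.233,"z":0.03,"spin":18},{"hand":0.095,"x":0.17,"y":-0.233,"z":0.03,"spin":18}]'
```

```text
t: 7.27
eef_pos: [633.8, -80.8, 139.0]
tcp_rot: [-3.141, 0.004, -0.065]
ft_force: [0.1, -0.6, -0.7]
opening: 0.989
```

```bash
python3 -m handwheel '[{"hand":0.095,"x":0.002,"y":0,"z":-0.01,"spin":0},{"hand":0.095,"x":0.002,"y":0,"z":-0.02,"spin":0},{"hand":0.095,"x":0.002,"y":0,"z":-0.026,"spin":0},{"hand":0.095,"x":0.002,"y":0,"z":-0.026,"spin":0},{"hand":0.095,"x":0.002,"y":0,"z":-0.026,"spin":0}]'; python3 - <<'E'
from h import *
print(state()["eef_pos"])
t=read_camera("top")["img"][120:250,200:340,::-1];a=read_camera("side")["img"][160:260,170:310,::-1]
cv2.imwrite("pics/p4.png",np.hstack([cv2.resize(t,(400,371),interpolation=2),cv2.resize(a,(400,286),interpolation=2)[:286].copy() if 0 else cv2.copyMakeBorder(cv2.resize(a,(400,286),interpolation=2),0,85,0,0,0)]))
E
```

```text
t: 7.68
eef_pos: [636.6, -80.9, 115.4]
tcp_rot: [-3.141, 0.0, -0.061]
ft_force: [0.7, 0.4, -0.6]
opening: 0.997
[636.63645747 -80.9354249  115.3759667 ]
```

View pics/p4.png

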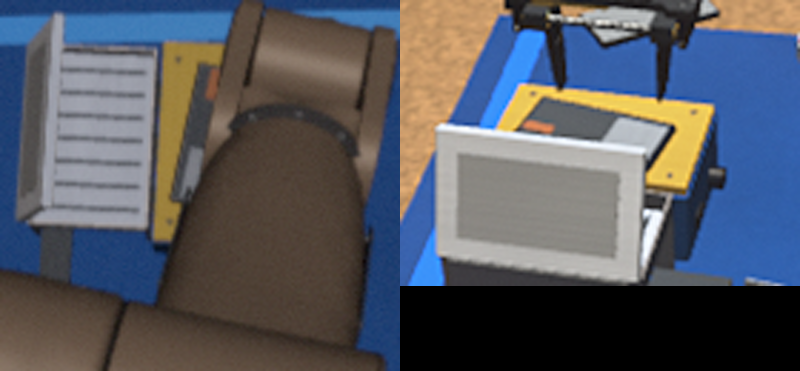

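```bash
python3 -m handwheel '[{"hand":0.095,"x":0,"y":0,"z":-0.0035,"spin":0},{"hand":0.095,"x":0,"y":0,"z":-0.0035,"spin":0},{"hand":0.095,"x":0.0005,"y":0.008,"z":-0.0035,"spin":0},{"hand":0.095,"x":0.001,"y":0.014,"z":-0.0035,"spin":0},{"hand":0.095,"x":0.001,"y":0.019,"z":-0.0035,"spin":0},{"hand":0.095,"x":0.0015,"y":0.024,"z":-0.0035,"spin":0},{"hand":0.095,"x":0.002,"y":0.029,"z":-0.0035,"spin":0},{"hand":0.095,"x":0.002,"y":0.034,"z":-0.0035,"spin":0},{"hand":0.095,"x":0.0025,"y":0.039,"z":-0.0035,"spin":0},{"hand":0.095,"x":0.0025,"y":0.044,"z":-0.0035,"spin":0},{"hand":0.095,"x":0.003,"y":0.049,"z":-0.0035,"spin":0},{"hand":0.095,"x":0.003,"y":0.054,"z":-0.0035,"spin":0},{"hand":0.095,"x":0.0035,"y":0.059,"z":-0.0035,"spin":0},{"hand":0.095,"x":0.004,"y":0.064,"z":-0.0035,"spin":0},{"hand":0.095,"x":0.004,"y":0.069,"z":-0.0035,"spin":0},{"hand":0.095,"x":0.004,"y":0.074,"z":-0.0035,"spin":0},{"hand":0.095,"x":0.005,"y":0.078,"z":-0.0035,"spin":0},{"hand":0.095,"x":0.005,"y":0.08,"z":-0.0035,"spin":0},{"hand":0.095,"x":0.005,"y":0.08,"z":-0.0035,"spin":0}]'; python3 - <<'E'
from h import *
t=read_camera("top")["img"][120:250,200:340,::-1];a=read_camera("side")["img"][160:260,170:310,::-1]
cv2.imwrite("pics/p5.png",np.hstack([cv2.resize(t,(400,371),interpolation=2),cv2.copyMakeBorder(cv2.resize(a,(400,286),interpolation=2),0,85,0,0,0)]))
E
```

```text
t: 9.37
eef_pos: [641.7, -0.3, 112.0]
tcp_rot: [-3.141, 0.0, -0.06]
ft_force: [-0.1, -0.6, -0.9]
opening: 1.002
```

View pics/p5.png

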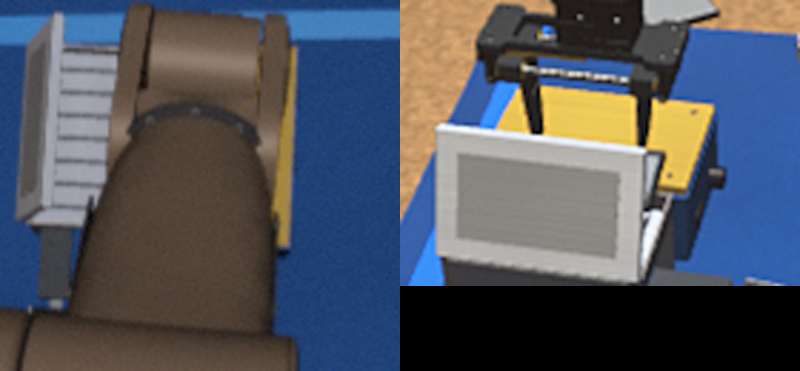

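```bash
python3 -m handwheel '[{"hand":0.095,"x":0.0005,"y":0.005,"z":0,"spin":0},{"hand":0.095,"x":0.0005,"y":0.01,"z":0,"spin":0},{"hand":0.095,"x":0.001,"y":0.015,"z":0,"spin":0},{"hand":0.095,"x":0.001,"y":0.02,"z":0,"spin":0},{"hand":0.095,"x":0.0015,"y":0.025,"z":0,"spin":0},{"hand":0.095,"x":0.002,"y":0.03,"z":0,"spin":0},{"hand":0.095,"x":0.002,"y":0.035,"z":0,"spin":0},{"hand":0.095,"x":0.0025,"y":0.04,"z":0,"spin":0},{"hand":0.095,"x":0.0025,"y":0.045,"z":0,"spin":0},{"hand":0.095,"x":0.003,"y":0.05,"z":0,"spin":0},{"hand":0.095,"x":0.003,"y":0.053,"z":0,"spin":0},{"hand":0.095,"x":0.003,"y":0.053,"z":0,"spin":0}]'; python3 - <<'E'
from h import *
print(state()["ft_force"])
E
```

```text
t: 10.47
eef_pos: [644.7, 52.8, 112.1]
tcp_rot: [-3.142, -0.0, -0.06]
ft_force: [-0.2, -0.9, -0.5]
opening: 1.004
[-0.20810187 -0.86631151 -0.52813805]
```

```bash
python3 -m handwheel '[{"hand":0.095,"x":0,"y":-0.02,"z":0.01,"spin":0},{"hand":0.095,"x":0,"y":-0.05,"z":0.04,"spin":0},{"hand":0.06,"x":-0.03,"y":-0.06,"z":0.07,"spin":-1.4},{"hand":0,"x":-0.06,"y":-0.06,"z":0.09,"spin":-2.8},{"hand":0,"x":-0.09,"y":-0.06,"z":0.09,"spin":-4.2},{"hand":0,"x":-0.12,"y":-0.06,"z":0.09,"spin":-5.6},{"hand":0,"x":-0.15,"y":-0.06,"z":0.09,"spin":-7},{"hand":0,"x":-0.18,"y":-0.06,"z":0.09,"spin":-8.4},{"hand":0,"x":-0.2,"y":-0.06,"z":0.09,"spin":-9.8},{"hand":0,"x":-0.2,"y":-0.06,"z":0.09,"spin":-11.2},{"hand":0,"x":-0.2,"y":-0.06,"z":0.09,"spin":-12.6},{"hand":0,"x":-0.2,"y":-0.06,"z":0.09,"spin":-14},{"hand":0,"x":-0.2,"y":-0.06,"z":0.09,"spin":-15.4},{"hand":0,"x":-0.2,"y":-0.06,"z":0.09,"spin":-16.8},{"hand":0,"x":-0.2,"y":-0.06,"z":0.09,"spin":-18},{"hand":0,"x":-0.2,"y":-0.06,"z":0.09,"spin":-18}]'; python3 - <<'E'
from h import *
t=read_camera("top")["img"][120:250,195:305,::-1];a=read_camera("side")["img"][180:280,190:320,::-1]
cv2.imwrite("pics/top6.png",t)
cv2.imwrite("pics/p6.png",np.hstack([cv2.resize(t,(440,520),interpolation=2),cv2.copyMakeBorder(cv2.resize(a,(360,277),interpolation=2),0,243,0,0,0)]))
E
```

```text
t: 11.8
eef_pos: [444.7, -8.0, 202.3]
tcp_rot: [-3.141, 0.0, -1.636]
ft_force: [-0.7, 0.1, 0.4]
opening: 0.072
```

View pics/p6.png

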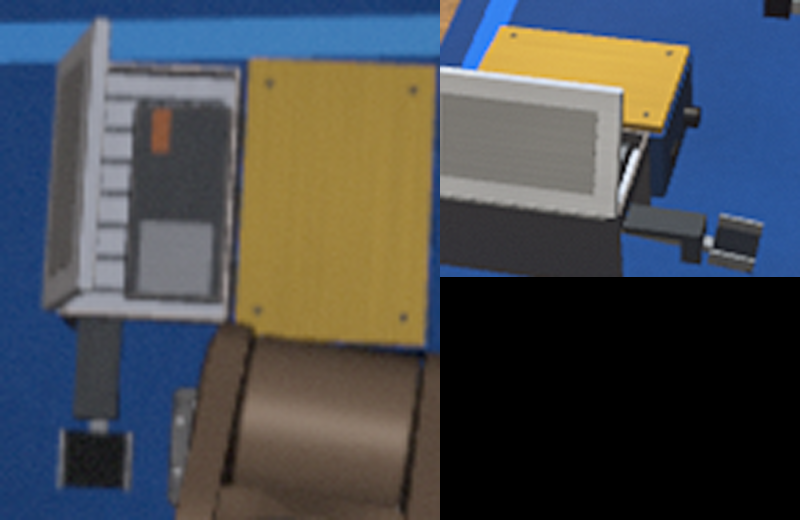

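The phone lies in the box with corners (140,100),(228,107),(222,302),(127,298). The tread is at (95,459).

```bash
python3 - <<'E'
from h import *
c=read_camera("top")
f=lambda p,z:px2w(c,(np.array(p)+.5)/4-.5+[195,120],z)[:,:2]
R=np.array([[.9982,-.06],[.06,.9982]])
w=f([(140,100),(228,107),(222,302),(127,298)],81)
print("phone box",((w-[646,109.3])@R.T).round(1), ((w-[646,109.3])@R.T).mean(0),np.linalg.norm(w-np.roll(w,-1,0),axis=1))
w=f([(95,459)],46);print("tread",w,(w-[646,109.3])@R.T)
E
```

```text
phone box [[ 67.3  12.3]
 [ 64.9 -49.8]
 [-73.5 -52.7]
 [-73.6  13.2]] [ -3.71921998 -19.24881808] [ 62.09642712 138.3510676   65.92233626 140.87319867]
tread [[464.72036917 153.02166087]] [[-183.57662715   32.76618403]]
```

```bash
python3 - <<'E'
import cv2
t=cv2.imread("pics/top6.png")[15:85,22:66]
a=cv2.imread("pics/top0.png")
cv2.imwrite("pics/p7.png",cv2.resize(t,None,fx=8,fy=8,interpolation=2))
E
```

```text
(no output)
```

View pics/p7.png

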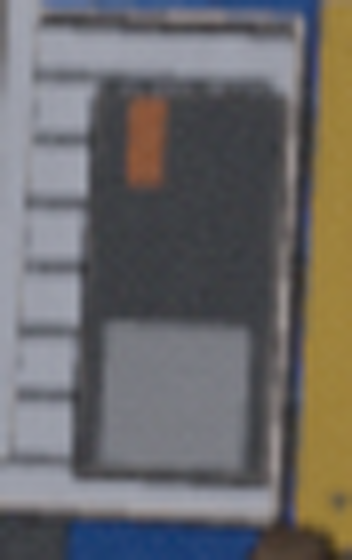

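The rim strip is visible beside the phone, but the apparent width is slightly short, so the phone may be tilted. I'll check by comparing rectified views before and after.

```bash
python3 - <<'E'
from h import *
c=read_camera("top")
cur=np.mean([read_camera("top")["img"].astype(float) for _ in range(6)],0).astype(np.uint8)
old=cv2.imread("pics/top0.png")[:,:,::-1].copy()
def ortho(img,o,yaw,z):
    X,Y=np.meshgrid(np.arange(-95,95,.5),np.arange(-65,65,.5))
    ex=np.array([np.cos(yaw),np.sin(yaw)]);ey=np.array([-ex[1],ex[0]])
    P=X[...,None]*ex+Y[...,None]*ey+o
    p=w2px(c,np.dstack([P,np.full(X.shape,z)]).reshape(-1,3)).astype(np.float32).reshape(*X.shape,2)
    return cv2.remap(img,p[...,0],p[...,1],1)
A=ortho(old,[640.3,-12.9],-.214,104); B=ortho(cur,[646,109.3],-.06,81)
cv2.imwrite("pics/p8.png",np.hstack([A,B])[:,:,::-1])
for n,I,cx in(("old",A,0),("cur",B,-4)):
    g=I.mean(2)
    for a,b in((-50,-22),(25,55)):
        print(n,(a,b),g[:,int((a+cx+95)*2):int((b+cx+95)*2)].mean(1)[::4].round().astype(int).tolist())
E
```

```text
old (-50, -22) [122, 124, 124, 124, 124, 123, 122, 122, 121, 123, 123, 124, 125, 123, 118, 99, 81, 78, 73, 75, 93, 118, 129, 131, 131, 132, 132, 133, 132, 131, 131, 131, 131, 131, 131, 131, 131, 130, 130, 130, 130, 130, 130, 130, 127, 113, 90, 75, 73, 75, 82, 106, 117, 121, 122, 121, 121, 121, 119, 109, 87, 68, 80, 119, 156]
old (25, 55) [105, 116, 122, 123, 123, 122, 123, 124, 124, 123, 122, 121, 120, 119, 112, 93, 79, 74, 71, 69, 68, 68, 67, 68, 68, 68, 68, 67, 67, 68, 68, 68, 68, 69, 69, 69, 70, 77, 85, 88, 88, 87, 87, 81, 74, 70, 69, 69, 72, 74, 86, 109, 119, 121, 122, 121, 121, 120, 119, 120, 121, 121, 120, 118, 113]
cur (-50, -22) [114, 103, 82, 60, 81, 105, 106, 90, 76, 70, 77, 105, 120, 125, 126, 126, 126, 126, 126, 125, 125, 125, 125, 125, 125, 125, 125, 125, 125, 124, 124, 124, 124, 124, 123, 116, 91, 74, 68, 74, 85, 112, 141, 147, 148, 148, 149, 148, 147, 147, 145, 147, 154, 158, 160, 160, 152, 122, 107, 99, 86, 80, 78, 78, 77]
cur (25, 55) [109, 97, 71, 63, 85, 123, 99, 80, 69, 66, 64, 64, 63, 63, 64, 64, 64, 64, 64, 64, 64, 64, 64, 64, 65, 64, 65, 69, 76, 83, 84, 84, 83, 82, 73, 67, 64, 65, 65, 70, 79, 119, 140, 143, 143, 142, 141, 142, 143, 142, 142, 142, 154, 160, 161, 158, 143, 115, 104, 93, 81, 76, 75, 76, 76]
```

View pics/p8.png

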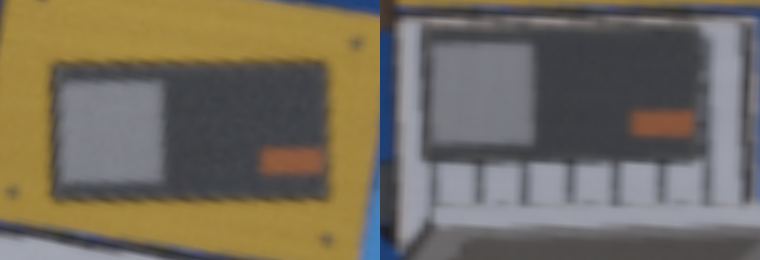

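The panel width is unchanged at 50 mm, so the phone is flat, centred about 19 mm off in box y. Next is the pedal.

```bash
python3 -m handwheel '[{"hand":0,"x":0.02,"y":0.04,"z":0,"spin":0},{"hand":0,"x":0.02,"y":0.08,"z":0,"spin":0},{"hand":0,"x":0.02,"y":0.12,"z":-0.02,"spin":0},{"hand":0,"x":0.02,"y":0.15,"z":-0.05,"spin":0},{"hand":0,"x":0.02,"y":0.156,"z":-0.08,"spin":0},{"hand":0,"x":0.02,"y":0.156,"z":-0.1,"spin":0},{"hand":0,"x":0.02,"y":0.156,"z":-0.11,"spin":0},{"hand":0,"x":0.02,"y":0.156,"z":-0.11,"spin":0},{"hand":0,"x":0.02,"y":0.156,"z":-0.11,"spin":0},{"hand":0,"x":0.02,"y":0.156,"z":-0.11,"spin":0}]'
```

```text
t: 13.13
eef_pos: [465.2, 148.0, 92.9]
tcp_rot: [-3.141, 0.0, -1.632]
ft_force: [-0.3, 0.2, 0.8]
opening: 0.002
```

```bash
python3 -m handwheel '[{"hand":0,"x":0,"y":0,"z":-0.01,"spin":0},{"hand":0,"x":0,"y":0,"z":-0.018,"spin":0},{"hand":0,"x":0,"y":0,"z":-0.024,"spin":0},{"hand":0,"x":0,"y":0,"z":-0.028,"spin":0},{"hand":0,"x":0,"y":0,"z":-0.031,"spin":0},{"hand":0,"x":0,"y":0,"z":-0.034,"spin":0},{"hand":0,"x":0,"y":0,"z":-0.036,"spin":0},{"hand":0,"x":0,"y":0,"z":-0.038,"spin":0},{"hand":0,"x":0,"y":0,"z":-0.04,"spin":0},{"hand":0,"x":0,"y":0,"z":-0.04,"spin":0},{"hand":0,"x":0,"y":0,"z":-0.04,"spin":0}]'
```

```text
t: 14.05
eef_pos: [465.4, 148.1, 53.0]
tcp_rot: [-3.139, 0.0, -1.631]
ft_force: [0.0, -1.2, 10.4]
opening: 0.007
```

```bash
python3 -m handwheel '[{"hand":0,"x":0,"y":0,"z":-0.001,"spin":0},{"hand":0,"x":0,"y":-0.002,"z":-0.001,"spin":0},{"hand":0,"x":0,"y":-0.005,"z":-0.001,"spin":0},{"hand":0,"x":-0.0005,"y":-0.009,"z":-0.001,"spin":0},{"hand":0,"x":-0.001,"y":-0.013,"z":-0.001,"spin":0},{"hand":0,"x":-0.001,"y":-0.017,"z":-0.001,"spin":0},{"hand":0,"x":-0.001,"y":-0.021,"z":-0.001,"spin":0},{"hand":0,"x":-0.0015,"y":-0.025,"z":-0.001,"spin":0},{"hand":0,"x":-0.002,"y":-0.028,"z":-0.001,"spin":0},{"hand":0,"x":-0.002,"y":-0.031,"z":-0.001,"spin":0},{"hand":0,"x":-0.002,"y":-0.031,"z":-0.001,"spin":0}]'
```

```text
t: 14.97
eef_pos: [463.5, 117.0, 52.4]
tcp_rot: [-3.139, 0.001, -1.632]
ft_force: [-0.7, 2.9, 11.1]
opening: 0.002
```

```bash
python3 -m handwheel '[{"hand":0,"x":0,"y":0,"z":0.0015,"spin":0},{"hand":0,"x":0,"y":0,"z":0.003,"spin":0},{"hand":0,"x":0,"y":0,"z":0.0045,"spin":0},{"hand":0,"x":0,"y":0,"z":0.006,"spin":0},{"hand":0,"x":0,"y":0,"z":0.0075,"spin":0},{"hand":0,"x":0,"y":0,"z":0.009,"spin":0},{"hand":0,"x":0,"y":0,"z":0.0105,"spin":0},{"hand":0,"x":0,"y":0,"z":0.012,"spin":0},{"hand":0,"x":0,"y":0,"z":0.0135,"spin":0},{"hand":0,"x":0,"y":0,"z":0.015,"spin":0},{"hand":0,"x":0,"y":0,"z":0.0165,"spin":0},{"hand":0,"x":0,"y":0,"z":0.018,"spin":0},{"hand":0,"x":0,"y":0,"z":0.0195,"spin":0},{"hand":0,"x":0,"y":0,"z":0.021,"spin":0},{"hand":0,"x":0,"y":0,"z":0.0225,"spin":0},{"hand":0,"x":0,"y":0,"z":0.024,"spin":0},{"hand":0,"x":0,"y":0,"z":0.0255,"spin":0},{"hand":0,"x":0,"y":0,"z":0.027,"spin":0},{"hand":0,"x":0,"y":0,"z":0.0285,"spin":0},{"hand":0,"x":0,"y":0,"z":0.03,"spin":0}]'
```

```text
t: 16.63
eef_pos: [462.9, 117.2, 81.5]
tcp_rot: [-3.141, 0.0, -1.632]
ft_force: [-0.0, 1.1, 4.5]
opening: 0.004
```

```bash
python3 -m handwheel '[{"hand":0,"x":0,"y":0,"z":0.0015,"spin":0},{"hand":0,"x":0,"y":0,"z":0.003,"spin":0},{"hand":0,"x":0,"y":0,"z":0.0045,"spin":0},{"hand":0,"x":0,"y":0,"z":0.006,"spin":0},{"hand":0,"x":0,"y":0,"z":0.007,"spin":0},{"hand":0,"x":0,"y":0,"z":0.008,"spin":0},{"hand":0,"x":0,"y":0,"z":0.009,"spin":0},{"hand":0,"x":0,"y":0,"z":0.01,"spin":0},{"hand":0,"x":0,"y":0,"z":0.011,"spin":0},{"hand":0,"x":0,"y":0,"z":0.012,"spin":0},{"hand":0,"x":0,"y":0,"z":0.014,"spin":0}]'
```

```text
t: 17.55
eef_pos: [461.6, 116.9, 94.7]
tcp_rot: [3.139, -0.001, -1.631]
ft_force: [-0.8, -0.2, 0.2]
opening: 0.006
```

Contact is gone. I'll move up and back out of the camera's view, then check.

```bash
python3 -m handwheel '[{"hand":0,"x":0,"y":0.003,"z":0.005,"spin":0},{"hand":0,"x":0,"y":0.004,"z":0.015,"spin":0},{"hand":0,"x":0,"y":0.004,"z":0.04,"spin":0},{"hand":0,"x":0,"y":0,"z":0.08,"spin":0},{"hand":0,"x":0,"y":-0.04,"z":0.1,"spin":0},{"hand":0,"x":-0.01,"y":-0.08,"z":0.11,"spin":0},{"hand":0,"x":-0.01,"y":-0.12,"z":0.11,"spin":0},{"hand":0,"x":-0.01,"y":-0.16,"z":0.11,"spin":0},{"hand":0,"x":-0.01,"y":-0.2,"z":0.11,"spin":0},{"hand":0,"x":-0.01,"y":-0.2,"z":0.11,"spin":0},{"hand":0,"x":-0.01,"y":-0.2,"z":0.11,"spin":0}]'; python3 - <<'E'
from h import *
t=read_camera("top")["img"][120:250,195:305,::-1];a=read_camera("side")["img"][180:290,190:320,::-1]
cv2.imwrite("pics/p9.png",np.hstack([cv2.resize(t,(440,520),interpolation=2),cv2.copyMakeBorder(cv2.resize(a,(360,305),interpolation=2),0,215,0,0,0)]))
E
```

```text
t: 18.47
eef_pos: [452.1, -84.4, 205.1]
tcp_rot: [3.14, 0.0, -1.635]
ft_force: [0.1, 0.5, 0.7]
opening: 0.002
```

View pics/p9.png

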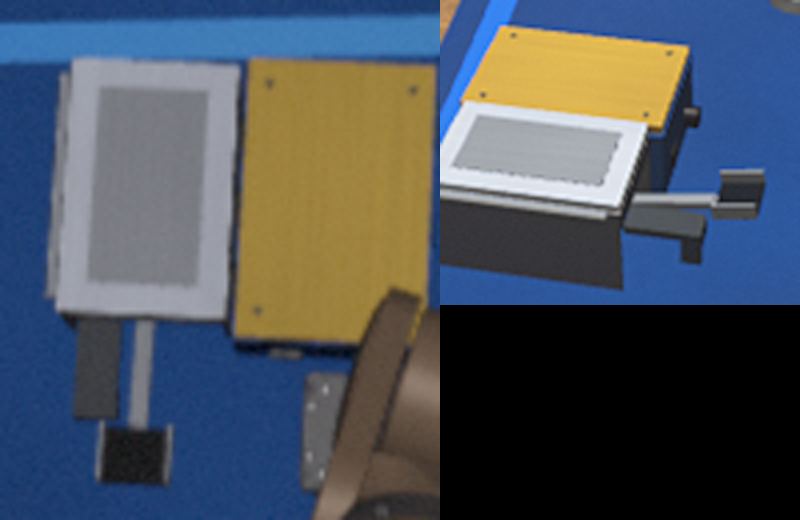

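The lid is shut and the tread, at (135,456), is back at its starting pixel place. Lever and catch are clearly separate.

```bash
python3 -c "
from cell import *
job_done()"
```

```text
the job is handed in; nothing more can be done
```

The phone is in the cooling box with the lid shut, and I handed the job in at about 18.5 s of simulated time. No verdict is reported, so the results below are my own checks.

- **Pedal down:** I pressed it to its stop and shifted it about 30 mm under the catch. The images showed the lid up and the pedal held after I let go. The highest force I read was about 20 N.
- **Phone:** I slid it flat into the box with the open fingers. It lies about 19 mm from the floor's centre. Its raw outline first measured a little narrow, which could have meant it was tilted. A rectified before-and-after comparison showed the same width, so I took it as flat.
- **Lid closing:** I freed the pedal and eased it up over about 2.5 s, at roughly 0.7 rad/s of lid movement.
- **Final check:** the last picture shows the lid shut, the tread back at its starting place and clear of the catch, and the robot touching nothing. I couldn't see the phone again once the lid was shut. The tin, spare phone, screwdriver and tray were not measured again, but nothing I moved went near them.

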